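# Show the spare fume filter to the light panel

### The job

Lift the blue flap of the grey filter box by its steel bar and leave it standing open, then draw the filter with the yellow grip tab up out of its slot. Present it to the lit inspection panel: hold it tab up in front of the lit face, about 5 cm away, centred on the face and square to it, not touching it, and finish while still holding it there. Leave the black-tabbed filter in its slot and everything else standing where it is.

Things in the scene. Friction and masses are not known exactly. Their poses are not given: they have to be found in the camera images.
- filter_box: Grey filter box, fixed, 130 (x) x 170 (y) x 96 mm high, open-topped under the flap; origin under its centre, x to the hinge side (away from the robot at yaw 0), z up. Walls 5, floor 6 mm. Two slots at x = 0, y = +32 and -32 mm, one upright filter in each (which is in which varies), faces parallel to the box's x-z plane; slot guides 45 mm high, 2 mm play. A fan is fixed on its hinge side.
- flap (a joint): Hinge of the blue flap (136 x 176 x 6 mm, 0.15 kg): 0 = shut on the box, grows as it opens upward and over the hinge, stop at 1.9 rad. A friction hinge (0.22 N m): it stays at any angle where it is left. It may start slightly ajar, up to 0.2.
- flap_hinge (a point): Point on the flap's hinge axis, at the middle of the box's hinge-side top edge, 99 mm above the table; the axis runs along the box's y.
- flap_bar (a point): Centre of the steel lifting bar: round, 10 mm diameter, 112 mm long, parallel to the hinge, 170 mm from the hinge axis in the flap's plane. Shut, it stands 40 mm out in front of the box's front wall, at 99 mm height. Two arms 8 mm wide, 104 mm apart, join its ends to the flap.
- spare_tab (a point): Centre of the spare filter's yellow grip tab, 34 (own x) x 10 (own y, thickness) x 26 mm high; at first hidden under the flap at 77 mm height. It stands on the filter's white frame, 76 (x) x 8 (y) x 58 mm (z), with steel mesh. Filter 84 mm high in all, 0.04 to 0.085 kg, loose in its slot. Own z up, own y normal to its face.
- spare_mesh (a point): Centre of the spare (yellow-tabbed) filter's mesh and frame, 42 mm below the tab's centre, same axes; this is the point to be centred on the light panel.
- spare: The spare filter as a whole, origin at the centre of its underside, 29 mm below the mesh centre.
- worn_tab (a point): Centre of the black grip tab of the other filter, of the same make and size, in the other slot; to be left there.
- light_panel: Inspection light, fixed: black upright panel 120 wide (y) x 100 high (z) x 14 mm thick, white lit face towards its own -x, from 55 to 155 mm height on a foot 130 mm wide and 10 mm high that reaches 35 mm in front of the panel's middle plane. Origin on the table under the panel's middle.
- panel_face (a point): Centre of the lit face, 105 mm above the table; the face looks along its own -x (towards the robot at yaw 0), y along the face, z up.
- glue_bottle: Grey and white glue bottle, 37 mm across, 60 mm high, standing loose; origin at the centre of its underside. Bystander.
- part_box: Small cardboard box 45 x 62 x 40 mm high, loose; origin at the centre of its underside. Bystander.
- beige_jar: Jar with a beige lid, 63 mm across, 66 mm high, loose; origin at the centre of its underside. Bystander.

How it is judged:
By the outcome, as a careful person would: the job done as asked, in the order asked, and still so for the second after the job is handed in, while the arm keeps its last pose, push and grip.
It also fails if it takes over 58 s, if anything falls off the work surface, if the arm or the gripper's body presses on something with over 40 N, if the wrist force passes 120 N, or if a joint passes its speed limit or range.

### The arm

A 6-joint arm with a two-finger parallel gripper is mounted at the origin on a cart in front of the work surface, level with it; the furniture and walls round the work are solid. World frame = base frame: x ahead of the robot, y to its left, z up, the work surface at z = 0. Lengths are in m, angles in rad, forces in N, time in s.
With the tool pointing down it reaches from about 0.25 to 0.775 m from the base axis. Payload 4 kg.
Tool frame: the origin (TCP) lies at the centre of the arm's flange, where the gripper is bolted on; the fingertips stand 199 mm ahead of it and the grasp point (between the pads) lies 180 mm ahead of it (robot.tcp_to_tips is the z of the fingertips in the tool frame, in m); z points along the fingers, y is the line along which they close (so a half turn about z gives the same grasp; the last joint's range is limited). The gripper opens to 94 mm and grips with 3 to 60 N. Pads are 16 mm wide; open, the fingers measure 119 mm over their backs; the gripper's body (75 mm by 177 mm) begins 78 mm behind the grasp point.
Start: joints at [-0.103, 0.087, 1.371, -0, 1.684, -0.103], TCP at [0.55, -0, 0.405] pointing down, gripper open.
Joint ranges: [-3.1, 3.1], [-0.76, 2.03], [0.27, 2.55], [-1.08, 4.22], [0.17, 2.65], [-2.57, 2.57]. Speed limits (rad/s): [2.79, 2.79, 3.14, 3.14, 3.14, 3.14].

### API

Orientations are given as [roll, pitch, yaw] about the fixed x, y, z axes, in that order (R = Rz(yaw) Ry(pitch) Rx(roll)).
In Python, from bench import robot gives the robot as it stands.
- The arm moves only by the tool play_rows, never from a script. Its arguments are lists of equal length, an entry for each row: "translation": the shift along the tool's x, y, z scaled (see below), a list of three; "twist": the turn, a rotation vector about the tool's x, y, z scaled (see below), a list of three; "gripper": the opening, from -1 (shut) to 1 (fully open). A call has 1 to 8 rows; each row shifts and turns the commanded pose from where the row before left it, along the tool's axes as they then stand; what a row does not reach is not made up. The controller multiplies each number of a shift by 0.04 m and each number of a turn by 0.1 rad. A row lasts 1/10 s, in which the tool goes at most 50 mm and 8.59 degrees, less where a joint would pass 70% of its speed; a pose out of reach is approached as far as the arm can. A call with a number of a shift or a turn outside -1 to 1 is refused whole. A call with a gripper value outside its range is refused whole. The fingers move at their own pace and stop on an object; the grip force is fixed at half the most. Time passes only in rows, so rows that do not move let the fingers close. It gives the time, the measured TCP pose, the force, the opening and the grip force at its end, in the units of the state.
- robot.get_obs(): the state, without advancing time (a new reading comes with each control period).
- robot.snapshot(name): name is "scene" or "side" or "wrist"; returns the picture (384x512x3 uint8, red, green, blue); there is no depth.
- robot.camera_model(name): a dict with "camera_matrix" (3x3 intrinsics, pixels), "k1" (the pictures are not rectified: a ray, as slopes to the right and down, at radius r is drawn at 1 + k1 r^2 times it, then the intrinsics apply), "rvec" (rotation vector, rad) and "tvec" (3), from world to camera coordinates, as OpenCV has them. Camera axes: x right, y down, z forward; pixel columns grow to the right and rows downward; lengths in m; the calibration is good to about 2 mm. A picture is of the moment at which its call begins: read the wrist's pose just before it. camera_model takes no time and is no camera call; for the wrist camera it gives the pose at the moment of the call.
- robot.close_job(): hands the job in; it is judged then, once.
Trained networks look in the newest picture that a camera, given by its name, has taken for a name from the list of things; names that differ only in an ending like _2 or _b are one class to them, and where a whole thing is asked for, a point or a joint stands for the part that bears it (a point fixed in the world has none). Each returns a list of dicts, best first, with "score" (0 to 1); they miss things now and then, are a little off and sometimes report something else, mostly with a low value. They report only what shows in the picture. A call takes as long as a camera call.
- robot.recognise(name, camera): "centre" ([x, y, z] in m, in world coordinates, good to about 4 mm: the middle of the surface that is visible of it).
- robot.spot_point(name, camera): "centre" ([x, y, z] in m, in world coordinates, good to about 4 mm: a listed point, or the origin of a listed thing).
The state is a dict: "time": time; "joint_positions": joint angles; "qvel": joint speeds; "joint_torque": joint torques, N m; "tool_pos": TCP position; "ee_rot": TCP orientation; "wrist_force": force on the tool from outside, world axes, zero at the start; "wrist_torque": the same for the moment, N m; "width": finger opening in m; "finger_force": force on a finger pad.
Only numpy, scipy, OpenCV 4.12 (cv2) and the standard library are available. Lean on these libraries where they do the work, as an engineer would, in place of code of your own. Each camera call takes 0.05 s, during which the arm holds its last target. There are 200 camera calls.

## Working session

There is one attempt and no reset: what is moved stays moved. The work goes in short steps, Python scripts to look and compute and a tool call to move; the robot and the scene stay as the last step left them, time stands still between calls to the robot, and variables do not carry over. Pictures are saved under pics/ and viewed, at most 10 in all, crops included, and the job is handed in when it is done.

Besides the shell and the picture viewer there is one more tool, called after "Request:" as name(argument=value, ...) on one line, values as JSON. play_rows: Moves the arm, as the interface text tells. Its arguments: {"type":"object","properties":{"translation":{"type":"array","items":{"type":"array","items":{"type":"number","minimum":-1,"maximum":1}}},"twist":{"type":"array","items":{"type":"array","items":{"type":"number","minimum":-1,"maximum":1}}},"gripper":{"type":"array","items":{"type":"number"}}},"required":["translation","twist","gripper"]}

```bash
mkdir -p pics; ls
python3 - <<'E'
from bench import robot
import cv2,numpy as np
o=robot.get_obs();print({k:np.round(v,3) for k,v in o.items()})
for c in ["scene","side"]:
    im=robot.snapshot(c);cv2.imwrite(f"pics/{c}0.png",im[:,:,::-1])
    for n in ["filter_box","flap_hinge","flap_bar","light_panel","panel_face","glue_bottle","part_box","beige_jar"]:
        r=robot.spot_point(n,c)
        print(c,n,[(np.round(d["centre"],3),round(d["score"],2)) for d in r[:2]])
E
```

```text
pics
{'time': np.float64(0.0), 'joint_positions': array([-0.103,  0.088,  1.372,  0.   ,  1.684, -0.103]), 'qvel': array([ 0.002,  0.   ,  0.001, -0.001,  0.001, -0.   ]), 'joint_torque': array([ 1.0000e-03, -3.4018e+01, -3.0242e+01,  7.2000e-02,  3.3000e-02,
       -0.0000e+00]), 'tool_pos': array([0.55 , 0.   , 0.404]), 'ee_rot': array([-3.139, -0.   ,  1.571]), 'wrist_force': array([ 0.048, -0.673,  0.427]), 'wrist_torque': array([0.016, 0.008, 0.047]), 'finger_force': np.float64(0.0), 'width': np.float64(0.094)}
scene filter_box [(array([0.545, 0.034, 0.005]), 0.58)]
scene flap_hinge []
scene flap_bar [(array([0.439, 0.053, 0.099]), 0.72), (array([0.39 , 0.267, 0.002]), 0.16)]
scene light_panel [(array([ 0.597, -0.248,  0.   ]), 0.6)]
scene panel_face [(array([ 0.592, -0.251,  0.106]), 0.56)]
scene glue_bottle [(array([ 0.478, -0.082,  0.003]), 0.55)]
scene part_box [(array([ 0.716, -0.111, -0.   ]), 0.88)]
scene beige_jar [(array([ 0.381,  0.27 , -0.001]), 0.59)]
side filter_box [(array([ 0.548,  0.035, -0.001]), 0.6)]
side flap_hinge [(array([0.612, 0.025, 0.097]), 0.74)]
side flap_bar [(array([0.442, 0.053, 0.098]), 0.57)]
side light_panel [(array([ 0.598, -0.242,  0.002]), 0.71)]
side panel_face [(array([ 0.598, -0.249,  0.104]), 0.81)]
side glue_bottle [(array([ 0.473, -0.083,  0.001]), 0.68)]
side part_box [(array([ 0.719, -0.118, -0.001]), 0.82)]
side beige_jar [(array([0.388, 0.273, 0.003]), 0.69)]
```

View pics/scene0.png

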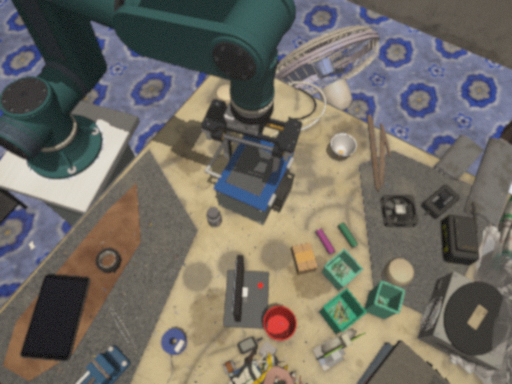

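View pics/side0.png

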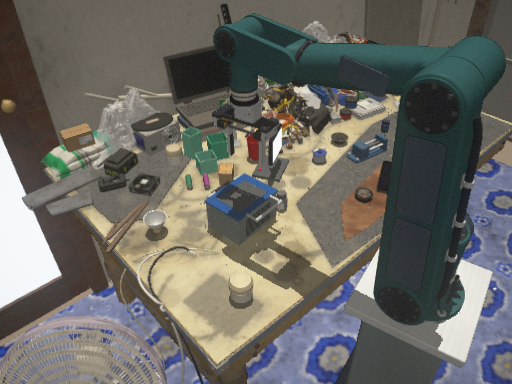

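The scene view shows the box with its blue flap near (255,180), partly under the gripper. The panel is near (240,290), seen edge-on. The side view shows the box at (243,210), the bar at (268,210) and the lit face at (277,145). Next I'll zoom in with the wireframes overlaid.

```bash
cat > h.py <<'E'
from bench import robot
import cv2,numpy as np
from scipy.spatial.transform import Rotation as R
def proj(P,m):
    d=np.array([m["k1"],0,0,0,0],float)
    return cv2.projectPoints(np.asarray(P,float).reshape(-1,1,3),np.array(m["rvec"],float),np.array(m["tvec"],float),np.array(m["camera_matrix"],float),d)[0].reshape(-1,2)
def place(P,x,y,yaw):
    return R.from_euler('z',yaw).apply(np.asarray(P,float))+[x,y,0]
def cub(x0,x1,y0,y1,z0,z1):
    c=[(x,y,z) for x in(x0,x1) for y in(y0,y1) for z in(z0,z1)]
    return [(c[i],c[j]) for i in range(8) for j in range(i) if sum(a!=b for a,b in zip(c[i],c[j]))==1]
BOX=cub(-.065,.065,-.085,.085,0,.096)
BAR=[((-.105,-.056,.099),(-.105,.056,.099))]
PAN=cub(-.007,.007,-.06,.06,.055,.155)+cub(-.035,.035,-.065,.065,0,.01)
def draw(im,segs,pose,m,col,s,o):
    for a,b in segs:
        p=(proj(place([a,b],*pose),m)-o+.5)*s
        cv2.line(im,*[tuple(int(v) for v in q) for q in p],col,1,cv2.LINE_AA)
def crop(im,m,ctr,w,h,s,items):
    o=np.round(np.array(ctr)-[w/2,h/2]).clip(0).astype(int)
    c=cv2.resize(im[o[1]:o[1]+h,o[0]:o[0]+w,::-1],None,fx=s,fy=s,interpolation=cv2.INTER_CUBIC).copy()
    raw=c.copy()
    for segs,pose,col in items: draw(c,segs,pose,m,col,s,o)
    return c,raw
E
python3 - <<'E'
from h import *
t=[]
m=robot.camera_model("scene");im=robot.snapshot("scene")
box=(.547,.036,-.163);pan=(.598,-.248,0)
it=[(BOX,box,(0,255,0)),(BAR,box,(0,0,255)),(PAN,pan,(255,0,255))]
a=crop(im,m,proj([.547,.036,.05],m)[0],100,75,4,it)[0]
b=crop(im,m,proj([.598,-.248,.08],m)[0],100,75,4,it)[0]
m=robot.camera_model("side");im=robot.snapshot("side")
c=crop(im,m,proj([.547,.036,.05],m)[0],100,75,4,it)[0]
d=crop(im,m,proj([.598,-.248,.08],m)[0],100,75,4,it)[0]
cv2.imwrite("pics/ov1.png",np.vstack([np.hstack([a,b]),np.hstack([c,d])]))
w=robot.snapshot("wrist");cv2.imwrite("pics/w0.png",w[:,:,::-1])
for n in ["filter_box","flap_hinge","flap_bar","panel_face"]:print(n,[(np.round(d["centre"],3),round(d["score"],2)) for d in robot.spot_point(n,"wrist")])
E
```

```text
filter_box [(array([0.548, 0.038, 0.004]), 0.98)]
flap_hinge [(array([0.609, 0.029, 0.101]), 0.61)]
flap_bar [(array([0.436, 0.05 , 0.096]), 0.79)]
panel_face []
```

View pics/ov1.png

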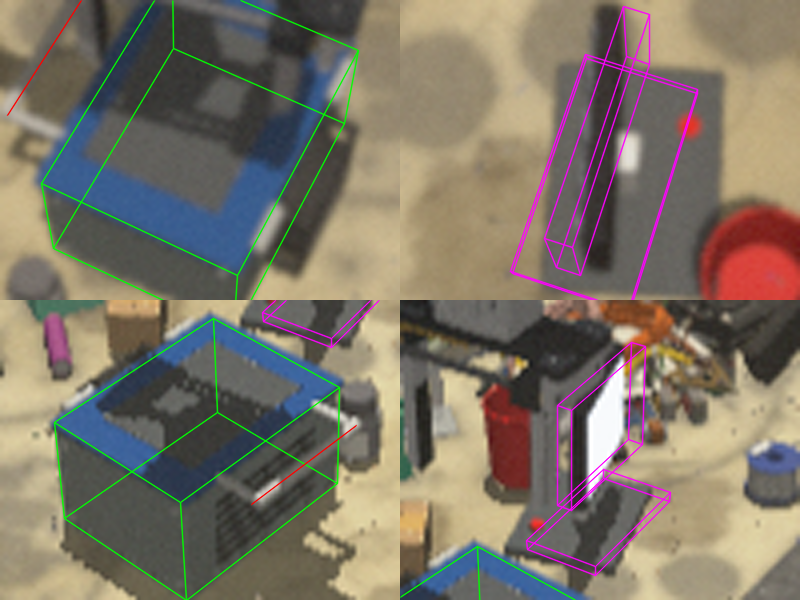

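View pics/w0.png

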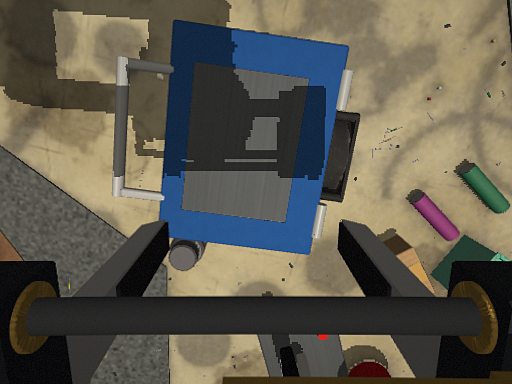

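The overlay fits the box well. The panel needs a clearer view later, since its yaw differs from 0. In the wrist view the bar ends are at about (123,60) and (118,193), and the flap corners at about (175,20), (348,46), (309,254) and (160,222). I'll fit the box pose to these.

Run:
```python
from h import *
from scipy.optimize import least_squares
m=robot.camera_model("wrist")
px=np.array([(175,20),(348,46),(309,254),(160,222),(123,60),(118,193)],float)
def pts(x,y,yaw,th):
    P=np.array([(-.136,.088,.003),(0,.088,.003),(0,-.088,.003),(-.136,-.088,.003),(-.170,.052,.002),(-.170,-.052,.002)])
    P=R.from_euler('y',th).apply(P)+[.065,0,.099]
    return place(P,x,y,yaw)
f=lambda p:(proj(pts(*p),m)-px).ravel()
for x0 in [(.547,.036,-.15,.05)]:
    s=least_squares(f,x0,loss='soft_l1');print(s.x.round(4),s.fun.reshape(-1,2).round(1))
    x,y,w,th=s.x
    q=[(.065-.17*np.cos(th),0,.099+.17*np.sin(th))]
    print("bar",place(q,x,y,w),"tool",robot.get_obs()["tool_pos"])
```

```text
[ 0.5462  0.0362 -0.1343  0.0022] [[-3.9 -1.5]
 [ 0.9 -1.1]
 [-0.2  1.6]
 [-4.  14.5]
 [ 1.1  2.7]
 [ 1.  -1.3]]
bar [[0.44215446 0.05027153 0.09937729]] tool [ 5.50000738e-01 -1.05594531e-05  4.04693090e-01]
```

Request:
play_rows(translation=[[0, 0, 0], [0, 0, 0], [0.3, -0.96, 0], [0.3, -0.96, 0], [0.3, -0.95, 0], [0, 0, 0.5], [0, 0, 0.5], [0, 0, 0]], twist=[[0, 0, 0.7], [0, 0, 0.65], [0, 0, 0], [0, 0, 0], [0, 0, 0], [0, 0, 0], [0, 0, 0], [0, 0, 0]], gripper=[-0.4, -0.4, -0.4, -0.4, -0.4, -0.4, -0.4, -0.4])

```text
time: 2.05
tool_pos: [0.44, 0.0513, 0.3622]
ee_rot: [-3.137, 0.001, 1.436]
wrist_force: [0.9, -0.0, 0.8]
width: 0.0333
finger_force: 0.0
```

Run:
```python
from h import *
for c in ["side","wrist"]:
    im=robot.snapshot(c)
    if c=="wrist":cv2.imwrite("pics/w1.png",im[:,:,::-1])
    for n in ["flap_bar","flap_hinge"]:
        print(c,n,[(np.round(d["centre"],3),round(d["score"],2)) for d in robot.spot_point(n,c)[:1]])
o=robot.get_obs();print(o["tool_pos"].round(4),np.round(o["ee_rot"],3),o["width"],o["time"])
m=robot.camera_model("wrist");print(proj([o["tool_pos"]-[0,0,.18],o["tool_pos"]-[0,0,.199]],m))
```

```text
side flap_bar [(array([0.445, 0.048, 0.102]), 0.98)]
side flap_hinge [(array([0.614, 0.024, 0.102]), 0.77)]
wrist flap_bar [(array([0.44 , 0.046, 0.096]), 0.74)]
wrist flap_hinge [(array([0.609, 0.029, 0.1  ]), 0.87)]
[0.4416 0.051  0.3659] [ 3.14  -0.     1.435] 0.028256241314267627 2.35
[[253.69932076 248.49785522]
 [253.60021141 234.76141356]]
```

View pics/w1.png

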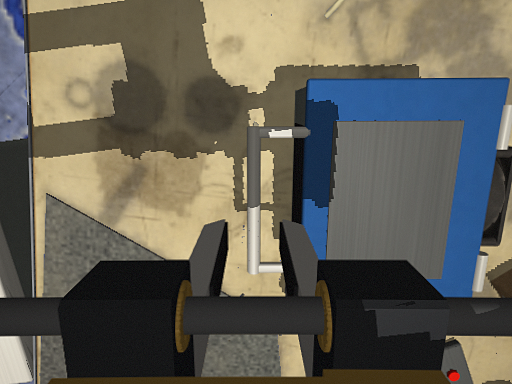

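The bar runs vertically at column 254, midway between the fingers and parallel to them. I'm lowering onto it and closing.

Request:
play_rows(translation=[[0, 0, 0.72], [0, 0, 0.72], [0, 0, 0.72], [0, 0, 0], [0, 0, 0], [0, 0, 0], [0, 0, 0]], twist=[[0, 0, 0], [0, 0, 0], [0, 0, 0], [0, 0, 0], [0, 0, 0], [0, 0, 0], [0, 0, 0]], gripper=[-0.45, -0.45, -0.45, -0.45, -1, -1, -1])

```text
time: 3.05
tool_pos: [0.4414, 0.0512, 0.2801]
ee_rot: [3.14, -0.0, 1.436]
wrist_force: [-1.7, 0.5, 0.9]
width: 0.0094
finger_force: 30.0
```

Request:
play_rows(translation=[[0, 0.06, -0.72], [0, 0.18, -0.7], [0, 0.3, -0.66], [0, 0.4, -0.6], [0, 0.5, -0.52], [0, 0, 0]], twist=[[0, 0, 0], [0, 0, 0], [0, 0, 0], [0, 0, 0], [0, 0, 0], [0, 0, 0]], gripper=[-1, -1, -1, -1, -1, -1])

```text
time: 3.65
tool_pos: [0.4993, 0.0431, 0.4105]
ee_rot: [3.135, -0.0, 1.435]
wrist_force: [-4.9, 0.0, 5.3]
width: 0.0089
finger_force: 30.0
```

Request:
play_rows(translation=[[0, 0.58, -0.43], [0, 0.65, -0.32], [0, 0.69, -0.21], [0, 0.72, -0.09], [0, 0.72, 0.03], [0, 0, 0], [0, 0, 0]], twist=[[0, 0, 0], [0, 0, 0], [0, 0, 0], [0, 0, 0], [0, 0, 0], [0, 0, 0], [0, 0, 0]], gripper=[-1, -1, -1, -1, -1, -1, -1])

```text
time: 4.35
tool_pos: [0.6322, 0.0247, 0.4487]
ee_rot: [3.135, 0.001, 1.435]
wrist_force: [2.4, -2.3, 3.5]
width: 0.009
finger_force: 30.0
```

Request:
play_rows(translation=[[0, 0, 0], [0, 0, 0], [0, 0, -0.8], [0, 0, -0.8], [-0.4, -0.8, 0], [-0.5, -0.8, 0], [-0.5, -0.8, 0], [0, 0, 0]], twist=[[0, 0, 0], [0, 0, 0], [0, 0, 0], [0, 0, 0], [0, 0, 0], [0, 0, 0], [0, 0, 0], [0, 0, 0]], gripper=[-0.3, -0.3, -0.3, -0.3, -0.3, -0.3, -0.3, -0.15])

```text
time: 5.15
tool_pos: [0.5251, -0.0179, 0.5111]
ee_rot: [-3.14, 0.0, 1.434]
wrist_force: [0.6, -0.2, 0.5]
width: 0.0375
finger_force: 0.0
```

```bash
cat > look.py <<'E'
from h import *
import sys
tag=sys.argv[1];cams=sys.argv[2].split(",");names=sys.argv[3].split(",")
for c in cams:
    im=robot.snapshot(c);cv2.imwrite(f"pics/{tag}_{c}.png",im[:,:,::-1])
    for n in names:
        print(c,n,[(np.round(d["centre"],4),round(d["score"],2)) for d in robot.spot_point(n,c)[:2]])
o=robot.get_obs();print(o["tool_pos"].round(4),np.round(o["ee_rot"],3),o["width"].round(4),o["time"],o["wrist_force"].round(1))
E
python3 look.py a wrist,side,scene spare_tab,worn_tab,flap_bar
python3 - <<'E'
from h import *
w=[cv2.imread(f"pics/a_{c}.png") for c in("wrist","side")]
cv2.imwrite("pics/a2.png",np.vstack([cv2.resize(w[0],(400,300)),cv2.resize(w[1][100:280,140:380],(400,300))]))
E
```

```text
wrist spare_tab [(array([0.5395, 0.0114, 0.0787]), 0.9)]
wrist worn_tab [(array([0.547 , 0.0746, 0.0805]), 0.71)]
wrist flap_bar [(array([0.6292, 0.0187, 0.2587]), 0.63)]
side spare_tab [(array([0.5396, 0.0063, 0.0775]), 0.61)]
side worn_tab [(array([0.5493, 0.0713, 0.0733]), 0.54)]
side flap_bar [(array([0.6371, 0.0252, 0.2675]), 0.73)]
scene spare_tab [(array([0.5391, 0.0059, 0.0742]), 0.68)]
scene worn_tab [(array([0.5497, 0.0717, 0.0771]), 0.58)]
scene flap_bar [(array([0.6309, 0.0237, 0.2663]), 0.86)]Traceback (most recent call last):
  File "look.py", line 8, in <module>
    o=robot.get_obs();print(o["tool_pos"].round(4),np.round(o["ee_rot"],3),o["width"].round(4),o["time"],o["wrist_force"].round(1))
                                                                           ^^^^^^^^^^^^^^^^
AttributeError: 'float' object has no attribute 'round'
```

View pics/a2.png

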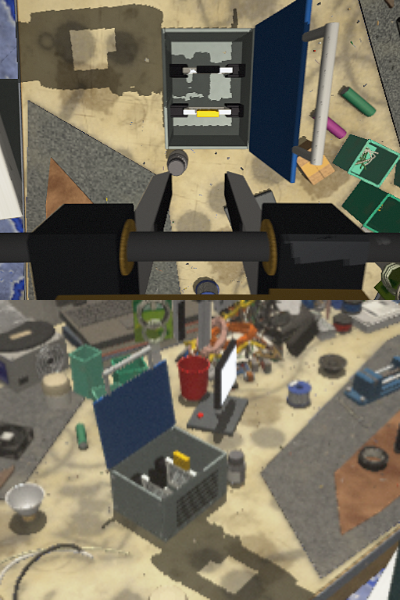

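The flap stands open at about 1.7 rad. The yellow tab is at wrist-view (205,114) and the black tab at (208,70), matching the networks. Next I'll look at the panel from above before grasping.

Request:
play_rows(translation=[[-0.95, 0.2, 0], [-0.95, 0.2, 0], [-0.95, 0.2, 0], [-0.95, 0.2, 0], [-0.95, 0.2, 0], [-0.95, 0.2, 0], [-0.95, 0.2, 0], [0, 0, 0]], twist=[[0, 0, 0], [0, 0, 0], [0, 0, 0], [0, 0, 0], [0, 0, 0], [0, 0, 0], [0, 0, 0], [0, 0, 0]], gripper=[-0.15, -0.15, -0.15, -0.15, -0.15, -0.15, -0.15, -0.15])

```text
time: 6.55
tool_pos: [0.5484, -0.2929, 0.5089]
ee_rot: [-3.139, 0.0, 1.43]
wrist_force: [0.5, 0.7, 0.2]
width: 0.0402
finger_force: 0.0
```

```bash
sed -i 's/o\["width"\].round(4)/round(float(o["width"]),4)/' look.py; python3 look.py b wrist,side,scene panel_face,light_panel
python3 - <<'E'
from h import *
np.save("mw.npy",robot.camera_model("wrist"),allow_pickle=True)
E
```

```text
wrist panel_face [(array([ 0.5936, -0.2442,  0.104 ]), 0.91)]
wrist light_panel [(array([ 0.5995, -0.249 ,  0.0038]), 0.7)]
side panel_face [(array([ 0.5956, -0.2471,  0.1049]), 0.72)]
side light_panel [(array([ 6.025e-01, -2.479e-01, -3.000e-04]), 0.74)]
scene panel_face [(array([ 0.5977, -0.2532,  0.1067]), 0.76)]
scene light_panel [(array([ 5.986e-01, -2.498e-01,  4.000e-04]), 0.83)]
[ 0.5484 -0.2872  0.5117] [3.141 0.    1.437] 0.0397 7.0 [-0.4 -0.3 -0.1]
```

View pics/b_wrist.png

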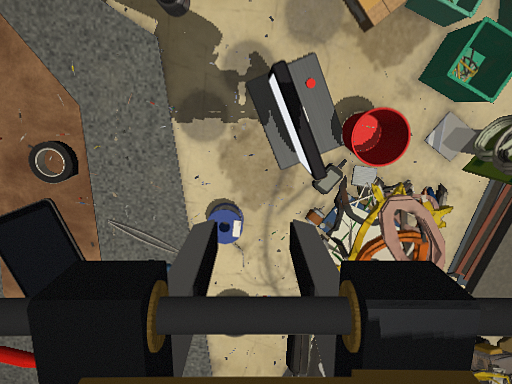

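The panel runs from (270,64) at its +y end to (318,180) at its −y end, with the lit face to the lower left, so it is clearly yawed. I'll fit it and check the overlay.

Run:
```python
from h import *
from scipy.optimize import least_squares
m=np.load("mw.npy",allow_pickle=True).item()
px=np.array([(247,85),(278,168),(268,66),(283,60),(313,181),(326,175)],float)
P=[(-.035,.065,.01),(-.035,-.065,.01),(-.007,.06,.155),(.007,.06,.155),(-.007,-.06,.155),(.007,-.06,.155)]
f=lambda p:(proj(place(P,*p),m)-px).ravel()
s=least_squares(f,(.599,-.248,.2),loss='soft_l1');print(s.x.round(4),s.fun.reshape(-1,2).round(1))
np.save("pan.npy",s.x)
w=cv2.imread("pics/b_wrist.png")[:,:,::-1]
c,raw=crop(w,m,(295,115),130,150,3,[(PAN,s.x,(255,0,255))])
ms=robot.camera_model("side");d,_=crop(cv2.imread("pics/b_side.png")[:,:,::-1],ms,proj([.598,-.248,.08],ms)[0],100,112,4,[(PAN,s.x,(255,0,255))])
h=min(c.shape[0],d.shape[0]);cv2.imwrite("pics/ov2.png",np.hstack([c[:h],d[:h]]))
```

```text
[ 0.5983 -0.2401  0.2639] [[-4.1 -2.2]
 [ 0.7  3. ]
 [ 0.3 -0.7]
 [-0.6 -1. ]
 [ 0.2  1.1]
 [ 0.4  1.8]]
```

View pics/ov2.png

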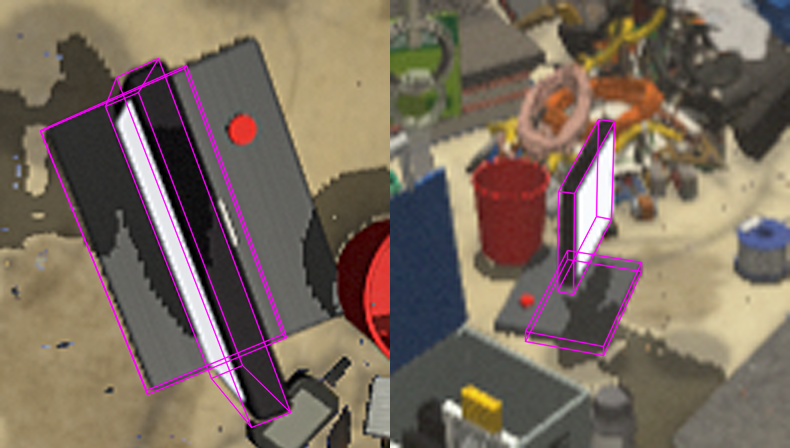

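Run:
```python
from h import *
from scipy.optimize import least_squares
m=robot.camera_model("wrist")
n=robot.snapshot("wrist")[:,:,::-1];w=cv2.imread("pics/b_wrist.png")
print([np.round(d["centre"],4) for k in("panel_face","light_panel") for d in robot.spot_point(k,"wrist")[:1]])
px=np.array([(245,84),(279,171),(268,66),(283,60),(313,181),(326,175)],np.float32)
q,st,_=cv2.calcOpticalFlowPyrLK(cv2.cvtColor(w,6),cv2.cvtColor(np.ascontiguousarray(n),6),px.reshape(-1,1,2),None,winSize=(21,21))
q=q.reshape(-1,2);print((q-px).round(1),st.ravel())
P=[(-.035,.065,.01),(-.035,-.065,.01),(-.007,.06,.155),(.007,.06,.155),(-.007,-.06,.155),(.007,-.06,.155)]
f=lambda p:(proj(place(P,*p),m)-q).ravel()
s=least_squares(f,(.599,-.248,.2),loss='soft_l1');print(s.x.round(4),s.fun.reshape(-1,2).round(1))
# lit-face edge direction check by Hough-free: white region minAreaRect
g=(n[60:190,255:335].min(2)>200).astype(np.uint8)
k,l,stt,_=cv2.connectedComponentsWithStats(g);i=1+stt[1:,4].argmax()
print(cv2.minAreaRect(np.argwhere(l==i)[:,::-1].astype(np.float32)))
```

```text
[array([ 0.5901, -0.2473,  0.103 ]), array([ 0.5967, -0.2484, -0.0007])]
[[-0.9 -0.5]
 [-0.9  4.2]
 [ 0.2  7.3]
 [-0.4  7.4]
 [-1.3  4.6]
 [-1.5  4.7]] [1 1 1 1 1 1]
[ 0.5972 -0.2454  0.2532] [[-1.1  3.1]
 [-0.3 -0.6]
 [ 0.2 -2.3]
 [-0.1 -2.4]
 [ 0.2  1.9]
 [ 0.6  2.7]]
((33.66046905517578, 70.88212585449219), (102.52788543701172, 5.859615325927734), 69.3410873413086)
```

Request:
play_rows(translation=[[0.95, -0.17, 0], [0.95, -0.17, 0], [0.95, -0.17, 0], [0.95, -0.17, 0], [0.95, -0.17, 0], [0.95, -0.17, 0], [0.95, -0.17, 0], [0.6, -0.17, 0]], twist=[[0, 0, 0], [0, 0, 0], [0, 0, 0], [0, 0, 0], [0, 0, 0], [0, 0, 0], [0, 0, 0], [0, 0, 0]], gripper=[-0.15, -0.15, -0.15, -0.15, -0.15, -0.15, -0.15, -0.15])

```text
time: 7.95
tool_pos: [0.533, 0.0088, 0.5113]
ee_rot: [3.141, -0.001, 1.438]
wrist_force: [-0.2, -0.4, 0.6]
width: 0.0396
finger_force: 0.0
```

Request:
play_rows(translation=[[0, 0, 0.3], [0, 0, 0], [0, 0, 0], [0, 0, 0], [0, 0, 0], [0, 0, 0], [0, 0, 0], [0, 0, 0]], twist=[[0, 0, -0.98], [0, 0, -0.98], [0, 0, -0.98], [0, 0, -0.98], [0, 0, -0.98], [0, 0, -0.98], [0, 0, -0.98], [0, 0, -0.98]], gripper=[-0.15, -0.15, -0.15, -0.15, -0.15, -0.15, -0.15, -0.15])

```text
time: 8.75
tool_pos: [0.5333, 0.0064, 0.4992]
ee_rot: [3.141, 0.0, 2.224]
wrist_force: [0.2, -1.1, 0.8]
width: 0.0398
finger_force: 0.0
```

Request:
play_rows(translation=[[0, 0, 0], [0, 0, 0], [0, 0, 0], [0, 0, 0], [0, 0, 0], [0, 0, 0], [0, 0, 0], [0, 0, 0]], twist=[[0, 0, -0.98], [0, 0, -0.98], [0, 0, -0.98], [0, 0, -0.98], [0, 0, -0.98], [0, 0, -0.98], [0, 0, -0.98], [0, 0, -0.98]], gripper=[-0.15, -0.15, -0.15, -0.15, -0.15, -0.15, -0.15, -0.15])

```text
time: 9.55
tool_pos: [0.5333, 0.0064, 0.4992]
ee_rot: [-3.142, 0.0, 3.008]
wrist_force: [-0.4, -0.3, 0.1]
width: 0.0398
finger_force: 0.0
```

Request:
play_rows(translation=[[0, 0, 0], [0, 0, 0], [0, 0, 0]], twist=[[0, 0, 0], [0, 0, 0], [0, 0, 0]], gripper=[-0.15, -0.15, -0.15])

```text
time: 9.85
tool_pos: [0.5334, 0.0063, 0.4992]
ee_rot: [3.142, 0.0, 3.003]
wrist_force: [-0.3, -0.2, -0.4]
width: 0.0403
finger_force: 0.0
```

```bash
cat > step.py <<'E'
import sys
from h import *
o=robot.get_obs();t=np.array(o["tool_pos"]);r=R.from_euler('xyz',o["ee_rot"])
g=np.array(eval(sys.argv[1]))
print("tool",t.round(4),np.round(o["ee_rot"],3),"grasp",r.apply([0,0,.18])+t)
print("shift units",(r.inv().apply(g-t-r.apply([0,0,.18]))/.04).round(2),"time",o["time"])
E
python3 look.py c wrist,side,scene spare_tab,worn_tab; python3 step.py "[.540,.006,.079]"
```

```text
wrist spare_tab [(array([0.5438, 0.0126, 0.078 ]), 0.72)]
wrist worn_tab [(array([0.547 , 0.0724, 0.0793]), 0.9)]
side spare_tab [(array([0.5383, 0.0051, 0.0774]), 0.72)]
side worn_tab [(array([0.547 , 0.0724, 0.0737]), 0.45)]
scene spare_tab [(array([0.5435, 0.0068, 0.0782]), 0.78), (array([0.6112, 0.0257, 0.0982]), 0.73)]
scene worn_tab [(array([0.549 , 0.0709, 0.0785]), 0.78), (array([0.5423, 0.006 , 0.0335]), 0.32)]
[0.5335 0.0063 0.4991] [3.142 0.    3.004] 0.0397 10.3 [-0.2  0.5 -0.3]
tool [0.5335 0.0063 0.4991] [3.142 0.    3.004] grasp [0.53350531 0.00629425 0.31912017]
shift units [-0.16  0.01  6.  ] time 10.3
```

View pics/c_wrist.png

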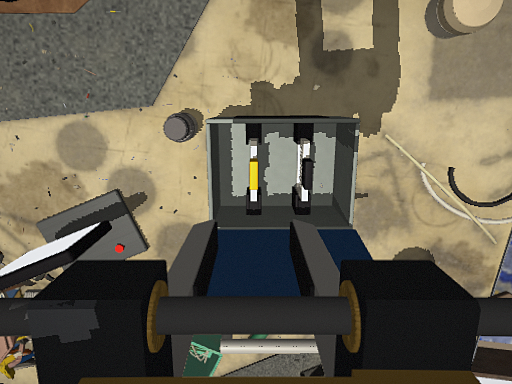

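The yellow tab is at (254,176), centred between the fingers, and the box edges are parallel to them. Descending.

Request:
play_rows(translation=[[-0.19, 0, 0], [0, 0, 0.9], [0, 0, 0.9], [0, 0, 0.9], [0, 0, 0.9], [0, 0, 0.9], [0, 0, 0.5], [0, 0, 0]], twist=[[0, 0, 0], [0, 0, 0], [0, 0, 0], [0, 0, 0], [0, 0, 0], [0, 0, 0], [0, 0, 0], [0, 0, 0]], gripper=[-0.15, -0.15, -0.15, -0.15, -0.15, -0.15, -0.15, -0.15])

```text
time: 11.1
tool_pos: [0.5402, 0.0052, 0.2948]
ee_rot: [-3.141, -0.008, 3.004]
wrist_force: [-0.5, 0.5, 0.5]
width: 0.0403
finger_force: 0.0
```

```bash
python3 step.py "[.5405,.006,.079]"
```

```text
tool [0.5402 0.0052 0.2948] [-3.141 -0.008  3.004] grasp [0.53877465 0.00537672 0.1148481 ]
shift units [-0.05  0.02  0.9 ] time 11.1
```

Request:
play_rows(translation=[[0, 0, 0.5], [0, 0, 0.48], [0, 0, 0], [0, 0, 0], [0, 0, 0], [0, 0, 0], [0, 0, 0], [0, 0, 0]], twist=[[0, 0, 0], [0, 0, 0], [0, 0, 0], [0, 0, 0], [0, 0, 0], [0, 0, 0], [0, 0, 0], [0, 0, 0]], gripper=[-0.15, -0.15, -0.15, -0.15, -1, -1, -1, -1])

```text
time: 11.9
tool_pos: [0.5411, 0.0052, 0.2605]
ee_rot: [3.142, 0.001, 3.004]
wrist_force: [-0.5, 0.5, 0.3]
width: 0.0112
finger_force: 0.0
```

Request:
play_rows(translation=[[0, 0, 0], [0, 0, 0], [0, 0, 0]], twist=[[0, 0, 0], [0, 0, 0], [0, 0, 0]], gripper=[-1, -1, -1])

```text
time: 12.2
tool_pos: [0.5412, 0.0052, 0.2604]
ee_rot: [3.141, 0.001, 3.004]
wrist_force: [0.2, -0.1, 2.3]
width: 0.0099
finger_force: 30.0
```

Request:
play_rows(translation=[[0, 0, -0.2], [0, 0, -0.4], [0, 0, -0.5], [0, 0, -0.6], [0, 0, -0.7], [0, 0, -0.8], [0, 0, -0.5], [0, 0, 0]], twist=[[0, 0, 0], [0, 0, 0], [0, 0, 0], [0, 0, 0], [0, 0, 0], [0, 0, 0], [0, 0, 0], [0, 0, 0]], gripper=[-1, -1, -1, -1, -1, -1, -1, -1])

```text
time: 13.0
tool_pos: [0.5413, 0.0052, 0.4119]
ee_rot: [3.141, 0.007, 3.004]
wrist_force: [-0.0, 0.6, -0.3]
width: 0.0098
finger_force: 30.0
```

```bash
python3 look.py d side,scene spare_tab,spare_mesh,flap_bar; python3 step.py "[.53,-.18,.24]"
```

```text
side spare_tab [(array([0.5418, 0.0037, 0.2281]), 0.91)]
side spare_mesh [(array([0.5453, 0.0035, 0.1844]), 0.89), (array([ 4.743e-01, -8.190e-02,  2.000e-04]), 0.42)]
side flap_bar [(array([0.6336, 0.0227, 0.2689]), 0.56), (array([0.5382, 0.006 , 0.1572]), 0.18)]
scene spare_tab [(array([0.5411, 0.0057, 0.2205]), 0.5)]
scene spare_mesh [(array([0.5387, 0.0074, 0.1813]), 0.57), (array([0.5494, 0.0667, 0.0782]), 0.47)]
scene flap_bar [(array([0.6318, 0.0252, 0.2665]), 0.81)]
[0.5409 0.0052 0.4064] [-3.141e+00 -3.000e-03  3.004e+00] 0.0091 13.4 [ 0.6  0.5 -1.3]
tool [0.5409 0.0052 0.4064] [-3.141e+00 -3.000e-03  3.004e+00] grasp [0.54048304 0.00527174 0.22639436]
shift units [-0.38 -4.62 -0.34] time 13.4
```

Request:
play_rows(translation=[[0, 0, -0.5], [0, -0.4, -0.5], [-0.1, -0.9, 0], [-0.1, -0.95, 0], [-0.1, -0.95, 0], [-0.1, -0.95, 0], [-0.1, -0.9, 0], [0, -0.8, 0]], twist=[[0, 0, 0], [0, 0, 0], [0, 0, 0], [0, 0, 0], [0, 0, 0], [0, 0, 0], [0, 0, 0], [0, 0, 0]], gripper=[-1, -1, -1, -1, -1, -1, -1, -1])

```text
time: 14.2
tool_pos: [0.5286, -0.2312, 0.4469]
ee_rot: [3.141, -0.001, 3.003]
wrist_force: [0.4, 0.3, -0.9]
width: 0.0096
finger_force: 30.0
```

Request:
play_rows(translation=[[0, -0.5, 0], [0, -0.3, 0], [0, 0, 0], [0, 0, 0], [0, 0, 0], [0, 0, 0], [0, 0, 0], [0, 0, 0]], twist=[[0, 0, 0], [0, 0, 0], [0, 0, 0.5], [0, 0, 0.9], [0, 0, 0.98], [0, 0, 0.98], [0, 0, 0.98], [0, 0, 0.98]], gripper=[-1, -1, -1, -1, -1, -1, -1, -1])

```text
time: 15.0
tool_pos: [0.5245, -0.2604, 0.4475]
ee_rot: [3.141, -0.001, 2.469]
wrist_force: [0.3, -0.5, -0.8]
width: 0.0097
finger_force: 30.0
```

Request:
play_rows(translation=[[0, 0, 0], [0, 0, 0], [0, 0, 0], [0, 0, 0], [0, 0, 0], [0, 0, 0], [0, 0, 0], [0, 0, 0]], twist=[[0, 0, 0.98], [0, 0, 0.98], [0, 0, 0.98], [0, 0, 0.98], [0, 0, 0.98], [0, 0, 0.98], [0, 0, 0.55], [0, 0, 0]], gripper=[-1, -1, -1, -1, -1, -1, -1, -1])

```text
time: 15.8
tool_pos: [0.5245, -0.2604, 0.4476]
ee_rot: [-3.141, -0.001, 1.83]
wrist_force: [-0.5, 0.0, -0.8]
width: 0.0097
finger_force: 30.0
```

```bash
python3 look.py e wrist,side,scene spare_tab,spare_mesh,panel_face,light_panel; python3 step.py "[.5436,-.2613,.149]"
```

```text
wrist spare_tab [(array([ 0.5252, -0.2557,  0.2629]), 0.62)]
wrist spare_mesh [(array([ 0.7196, -0.1128,  0.0017]), 0.15)]
wrist panel_face [(array([ 0.5912, -0.2438,  0.1018]), 0.63)]
wrist light_panel [(array([ 0.5991, -0.2469,  0.0014]), 0.89)]
side spare_tab [(array([ 0.5233, -0.2595,  0.266 ]), 0.57), (array([ 6.028e-01, -2.442e-01, -1.000e-04]), 0.17)]
side spare_mesh [(array([ 0.5253, -0.2584,  0.2207]), 0.46)]
side panel_face [(array([ 0.5919, -0.2449,  0.1048]), 0.91)]
side light_panel [(array([ 6.021e-01, -2.424e-01,  6.000e-04]), 0.79), (array([ 0.5952, -0.246 ,  0.1057]), 0.66)]
scene spare_tab [(array([ 0.5266, -0.2587,  0.2612]), 0.59)]
scene spare_mesh [(array([ 0.5262, -0.2599,  0.224 ]), 0.74)]
scene panel_face [(array([ 0.594 , -0.2497,  0.1087]), 0.82), (array([0.6322, 0.0238, 0.2652]), 0.53)]
scene light_panel [(array([ 0.5987, -0.2473,  0.0018]), 0.56)]
[ 0.5243 -0.2611  0.4479] [3.141 0.    1.829] 0.0098 16.55 [ 0.4 -0.4 -1.1]
tool [ 0.5243 -0.2611  0.4479] [3.141 0.    1.829] grasp [ 0.5242989  -0.26106054  0.26789182]
shift units [-0.13  0.46  2.97] time 16.55
```

Request:
play_rows(translation=[[-0.15, 0.23, 0], [0, 0.24, 0], [0, 0, 0.6], [0, 0, 0.7], [0, 0, 0.7], [0, 0, 0.6], [0, 0, 0.35], [0, 0, 0]], twist=[[0, 0, 0], [0, 0, 0], [0, 0, 0], [0, 0, 0], [0, 0, 0], [0, 0, 0], [0, 0, 0], [0, 0, 0]], gripper=[-1, -1, -1, -1, -1, -1, -1, -1])

```text
time: 17.35
tool_pos: [0.5441, -0.2616, 0.3269]
ee_rot: [-3.138, -0.004, 1.829]
wrist_force: [-0.5, 0.2, 0.4]
width: 0.0096
finger_force: 30.0
```

```bash
python3 look.py f side,scene spare_tab,spare_mesh,panel_face,light_panel,worn_tab,flap_bar; python3 look.py g wrist,side,scene spare_mesh,panel_face
python3 - <<'E'
from h import *
pan=(.5998,-.2462,.258)
FIL=cub(-.004,.004,-.038,.038,.076,.134)
fp=(.544,-.262,.258)
out=[]
for c in("wrist","side"):
    m=robot.camera_model(c);im=cv2.imread(f"pics/g_{c}.png")[:,:,::-1]
    it=[(PAN,pan,(255,0,255)),(FIL,fp,(0,255,0))]
    ctr=proj([.57,-.255,.1],m)[0]
    s=4 if c=="side" else 2
    a,_=crop(im,m,ctr,400//s,400//s,s,it);a=cv2.resize(a,(390,400));out.append(a)
cv2.imwrite("pics/ov3.png",np.hstack(out))
E
```

```text
side spare_tab [(array([ 0.542, -0.26 ,  0.144]), 0.45)]
side spare_mesh [(array([ 0.5442, -0.259 ,  0.1028]), 0.64), (array([0.386 , 0.278 , 0.0039]), 0.25)]
side panel_face [(array([ 0.5929, -0.2463,  0.1036]), 0.89)]
side light_panel [(array([ 0.6007, -0.2425, -0.    ]), 0.9)]
side worn_tab [(array([0.5489, 0.0723, 0.0742]), 0.48)]
side flap_bar []
scene spare_tab [(array([ 0.5447, -0.2609,  0.1489]), 0.61)]
scene spare_mesh [(array([ 0.5461, -0.2613,  0.1066]), 0.57)]
scene panel_face [(array([ 0.593 , -0.2523,  0.1058]), 0.92)]
scene light_panel [(array([ 0.5984, -0.2454, -0.001 ]), 0.66)]
scene worn_tab [(array([0.5486, 0.0681, 0.0771]), 0.96)]
scene flap_bar [(array([0.6337, 0.0236, 0.2652]), 0.74), (array([ 0.5459, -0.263 ,  0.146 ]), 0.69)]
[ 0.544 -0.262  0.33 ] [3.141 0.    1.829] 0.0098 18.05 [-0.  -0.4 -1. ]
wrist spare_mesh [(array([ 0.5966, -0.2459,  0.0015]), 0.22)]
wrist panel_face [(array([ 0.592 , -0.2438,  0.1043]), 0.76)]
side spare_mesh [(array([ 0.5447, -0.2638,  0.1039]), 0.65)]
side panel_face [(array([0.633 , 0.0246, 0.2679]), 0.64), (array([ 0.5922, -0.2462,  0.1029]), 0.56)]
scene spare_mesh [(array([ 0.5439, -0.2592,  0.0735]), 0.7), (array([ 0.5421, -0.2617,  0.105 ]), 0.44)]
scene panel_face [(array([ 0.5925, -0.2481,  0.1055]), 0.89)]
[ 0.544  -0.262   0.3299] [ 3.142 -0.     1.829] 0.0099 18.5 [ 0.3  1.1 -0.8]
```

View pics/ov3.png

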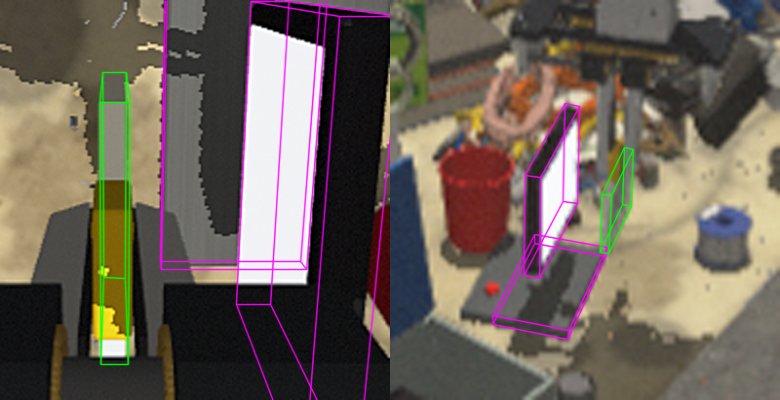

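The overlay shows the filter square to the lit face, about 5 cm away, centred and hanging clear. The flap is open and the black tab is still in its slot. Handing in.

```bash
python3 -c "
from bench import robot
print(robot.close_job())"
```

```text
the job is handed in; nothing more can be done
None
```

I opened the flap and left it standing, drew out the yellow-tabbed filter, and handed the job in at about 18.5 s. By my camera measurements the arm was holding it tab up, square to the lit face, about 5 cm off and within a few millimetres of centre; I have no judging result.

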